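# Sweep a broken cup off the bench scale

## Robot

A 6-joint arm with a two-finger parallel gripper is mounted at the origin on the work surface. World frame = base frame: x ahead of the robot, y to its left, z up, the work surface at z = 0. Lengths are in m, angles in rad, forces in N, time in s.
With the tool pointing down it reaches from about 0.25 to 0.775 m from the base axis. Payload 4 kg.
Tool frame: the origin (TCP) lies on the centre line of the jaws, within the pads' length; the fingertips stand 14 mm ahead of it and the grasp point (between the pads) lies 5 mm behind it; z points along the fingers, y is the line along which they close (so a half turn about z gives the same grasp; the last joint's range is limited). The gripper opens to 85 mm and grips with 20 to 120 N. Pads are 22 mm wide; open, the fingers measure 114 mm over their backs; the gripper's body (76 mm by 85 mm) begins 54 mm behind the grasp point. The pads swing forward as they close: fully open they stand 13 mm farther back than shut.
Start: joints at [1.159, 0.087, 1.371, -0, 1.684, -0.103], TCP at [0.167, 0.524, 0.245] pointing down, gripper open.
Joint ranges: [-3.1, 3.1], [-0.76, 2.03], [0.27, 2.55], [-1.08, 4.22], [0.17, 2.65], [-2.57, 2.57]. Speed limits (rad/s): [2.79, 2.79, 3.14, 3.14, 3.14, 3.14].

## Interface

Orientations are given as a unit quaternion [x, y, z, w].
In Python, from plant import * gives the robot as it stands.
- The arm moves only by the tool servo_tool, never from a script. Its arguments are lists of equal length, an entry for each row: "gripper": the gripper's target within -1 to 1 (fully open at 1, half-way at 0, shut at -1); "translation": the shift along the world's x, y, z normalised to -1 to 1, where 1 is 0.5 m, a list of three; "roll": the turn about the world's z normalised to -1 to 1, where 1 is pi rad. In form: {"gripper": [gripper, ...], "translation": [[dx, dy, dz], ...], "roll": [roll, ...]}. A call has 1 to 8 rows; each row shifts and turns the commanded pose from where the row before left it; what a row does not reach is not made up. A row lasts 1/12 s, in which the tool goes at most 41.7 mm and 7.16 degrees, less where a joint would pass 70% of its speed; a pose out of reach is approached as far as the arm can. A call with a number of a shift or a turn outside -1 to 1 is refused whole. A call with a gripper value outside its range is refused whole. The fingers move at their own pace and stop on an object; "grip_force" is the grip in N (left out, the last holds). Time passes only in rows, so rows that do not move let the fingers close. It gives the time, the measured TCP pose, the force, the opening and the grip force at its end, in the units of the state.
- observe(): the state, without advancing time (a new reading comes with each control period).
- capture(name): name is "scene" or "top" or "wrist"; returns the picture (400x640x3 uint8, red, green, blue); there is no depth.
- camera_params(name): a dict with "camera_matrix" (3x3 intrinsics, pixels), "k1" (the pictures are not rectified: a ray, as slopes to the right and down, at radius r is drawn at 1 + k1 r^2 times it, then the intrinsics apply), "extrinsics" (4x4, takes a point from camera to world coordinates). Camera axes: x right, y up, looking along -z (the intrinsics and any distortion apply to the point x, -y, -z); pixel columns grow to the right and rows downward; lengths in m; the calibration is good to about 2 mm. A picture is of the moment at which its call begins: read the wrist's pose just before it. camera_params takes no time and is no camera call; for the wrist camera it gives the pose at the moment of the call.
- close_job(): hands the job in; it is judged then, once.
Trained networks look in the newest picture that a camera, given by its name, has taken for a name from the list of things; names that differ only in an ending like _2 or _b are one class to them, and where a whole thing is asked for, a point or a joint stands for the part that bears it (a point fixed in the world has none). Each returns a list of dicts, best first, with "p" (0 to 1); they miss things now and then, are a little off and sometimes report something else, mostly with a low value. They report only what shows in the picture. A call takes as long as a camera call. They do not tell look-alikes from the thing itself.
- spot_in(camera, label): "rect" ([centre column, centre row, width, height] in pixels, round what is visible of it).
- silhouettes(camera, label): "mask" (400x640 bool, what is visible of it) and "rect" ([centre column, centre row, width, height] in pixels, round what is visible of it).
- place_of(camera, label): "location" ([column, row] in pixels: a listed point, or the origin of a listed thing).
The state is a dict: "time": time; "q": joint angles; "dq": joint speeds; "joint_efforts": joint torques, N m; "position": TCP position; "tcp_rot": TCP orientation; "wrist_force": force on the tool from outside, world axes, zero at the start; "wrist_torque": the same for the moment, N m; "opening": finger opening in m; "grip_force": force on a finger pad.
Only numpy, scipy, OpenCV 4.12 (cv2) and the standard library are available. Lean on these libraries where they do the work, as an engineer would, in place of code of your own. Each camera call takes 0.05 s, during which the arm holds its last target. There are 200 camera calls.

## Task

A cup has broken on the scale in the coffee tasting room. Take the wooden brush from its cork mat and sweep all three pieces off the scale's platform into the red waste tray, without touching the sharp pieces with the gripper or arm and without letting any of them touch the blue tray of sample tins beside the scale. Then stand the brush back on its bristles in the middle of the cork mat, let go, and leave the cup, jar and mug where they are.

Things in the scene. Friction and masses are not known exactly. Their poses are not given: they have to be found in the camera images.
- scale: bench scale, fixed; flat dark steel platform 280 mm (x) by 240 mm (y), top 62 mm above the table. Origin on the table under the platform's centre. Lips 5 mm thick stand 12 mm above the platform along its front and back edges (270 mm clear between them); the ends (y = -120, +120 mm) are open, with a tray beyond each. A display box 40 mm high in front, x = -195 to -135 mm. Yaw varies a little
- waste_tray: red open tray, fixed, beyond one open end of the scale (its +y or its -y side, it varies), parallel to it with a 4 mm gap: 280 mm (x) by 130 mm (y), walls 5 mm thick, 50 mm high, so its rim is 12 mm below the platform; inner floor 5 mm above the table. Origin on the table under its centre
- sample_tray: blue open tray of the same size, fixed, beyond the other open end of the scale in the same way; three brown sample tins with brass lids stand in it, fixed, tops 40 mm above the table. Origin on the table under its centre
- shard_wall: cream piece of broken cup wall lying on the platform like a low arch, 54 by 67 mm, 19 mm high, about 70 g. Origin at the centre of its underside, z up
- wall_mid (a point): point 10 mm above the origin of the wall piece, about its middle
- shard_foot: cream broken cup foot lying flat: disc 62 mm across and 10 mm thick with broken stubs of wall up to 35 mm high on one side, about 90 g. Origin at the centre of the disc's underside, z up
- foot_mid (a point): point 10 mm above the origin of the foot piece, about its middle
- shard_handle: cream broken cup handle lying flat: a loop of 13 mm round bar on a strip of wall 74 mm long and 26 mm high; 74 by 50 mm overall, about 60 g. Origin at about the centre of its underside, z up
- handle_mid (a point): point 10 mm above the origin of the handle piece, about its middle
- brush: bench brush standing on its bristles on the mat, about 280 g. Origin at the centre of the bristles' underside, x along its length, z up. Stiff, rigid tan bristles 150 (x) by 44 (y) mm, 36 mm high; on them a wooden block 154 by 46 mm, up to 55 mm; on its middle an upright wooden grip 90 mm long (x), 24 mm thick (y), 55 to 120 mm above the origin, to be pinched across its thickness
- mat: cork mat, fixed on the table to the left or the right of the scale and trays (it varies): 220 mm (x) by 110 mm (y), 4 mm thick. Origin at the centre of its underside; its top is 4 mm above the table
- cup: white tasting cup, 90 mm across and 65 mm high, standing loose on the opposite side from the mat. Origin at the centre of its underside
- jar: amber glass jar with steel cap, 72 mm across and 110 mm high, loose, beyond the mat or the cup. Origin at the centre of its underside
- mug: white mug, 80 mm across and 90 mm high, loose, beyond the mat or the cup. Origin at the centre of its underside
There are look-alikes about, which are no part of the job. What is shaped like the shard_handle but black or purple is not meant.

How it is judged:
On the way, in this order (a step that is already met when the one before it is completed fails the run):
1. the brush is lifted off its mat (z of brush in the frame of mat above 0.03 m), for 0.2 s.
2. all three pieces lie in the waste tray (x of wall_mid in the frame of waste_tray between -0.137 and 0.137 m and y of wall_mid in the frame of waste_tray between -0.062 and 0.062 m and z of each of wall_mid, foot_mid, handle_mid in the frame of waste_tray below 0.055 m and x of foot_mid in the frame of waste_tray between -0.137 and 0.137 m and y of foot_mid in the frame of waste_tray between -0.062 and 0.062 m and x of handle_mid in the frame of waste_tray between -0.137 and 0.137 m and y of handle_mid in the frame of waste_tray between -0.062 and 0.062 m), for 0.2 s.
At the end, for the whole second after the job is handed in: The middles of all three pieces are within the waste tray's walls and less than 55 mm above the table, at rest; the brush stands on its bristles on the cork mat (within 0.1 rad of upright), its centre within 35 mm of the mat's centre, at rest (all of step 2 and linear speed of each of shard_wall, shard_foot, shard_handle, brush below 0.03 m/s and horizontal distance between brush and mat below 0.035 m and angle between brush's own z axis and vertical below 0.1 rad and z of brush in the frame of mat below 0.012 m); the robot touches nothing.
It fails at once if the gripper or arm touches a broken piece (more than 0.5 N) (contact force between any of the fingers, the arm and shard_wall above 0.5 N or contact force between any of the fingers, the arm and shard_foot above 0.5 N or contact force between any of the fingers, the arm and shard_handle above 0.5 N).
It fails at once if a broken piece touches the blue sample tray or its tins (more than 0.3 N) (contact force between sample_tray and shard_wall above 0.3 N or contact force between sample_tray and shard_foot above 0.3 N or contact force between sample_tray and shard_handle above 0.3 N).
It fails at once if the cup, jar or mug is moved by more than 30 mm (distance of any of cup, jar, mug from where it was at the start of the episode above 0.03 m).
It also fails if it takes over 69 s, if anything falls off the work surface, if the arm or the gripper's body presses on something with over 40 N, if the wrist force passes 120 N, or if a joint passes its speed limit or range.

## Working session

There is one attempt and no reset: what is moved stays moved. The work goes in short steps, Python scripts to look and compute and a tool call to move; the robot and the scene stay as the last step left them, time stands still between calls to the robot, and variables do not carry over. Pictures are saved under pics/ and viewed, at most 10 in all, crops included, and the job is handed in when it is done.

Besides the shell and the picture viewer there is one more tool, called after "Emit:" as name(argument=value, ...), one argument or row to a line, values as JSON. servo_tool: Moves the arm, as the interface text tells. Scaled input: -1 to 1 covers 0.5 m each way for a shift and pi rad each way for a turn. Its arguments: {"type":"object","properties":{"gripper":{"type":"array","items":{"type":"number"}},"translation":{"type":"array","items":{"type":"array","items":{"type":"number"}}},"roll":{"type":"array","items":{"type":"number"}},"grip_force":{"type":"number"}},"required":["gripper","translation","roll"]}

```bash
mkdir -p pics
cat > h.py <<'E'
from plant import *
import numpy as np, cv2
def ray(cam,u,v):
    P=camera_params(cam);K=np.array(P["camera_matrix"]);T=np.array(P["extrinsics"]);k=P["k1"]
    d=np.array([(u-K[0,2])/K[0,0],(v-K[1,2])/K[1,1]]);s=d.copy()
    for _ in range(30): s=d/(1+k*(s@s))
    return T[:3,3],T[:3,:3]@np.array([s[0],-s[1],-1])
def at(cam,u,v,z):
    o,d=ray(cam,u,v);return o+d*(z-o[2])/d[2]
def proj(cam,p):
    P=camera_params(cam);K=np.array(P["camera_matrix"]);T=np.array(P["extrinsics"]);k=P["k1"]
    c=T[:3,:3].T@(np.array(p)-T[:3,3]);s=np.array([c[0],-c[1]])/-c[2];s=s*(1+k*(s@s))
    return K[0,0]*s[0]+K[0,2],K[1,1]*s[1]+K[1,2]
E
python3 - <<'E'
from h import *
im=capture("top");cv2.imwrite("pics/top.png",im[:,:,::-1])
im=capture("scene");cv2.imwrite("pics/scene.png",im[:,:,::-1])
Z=dict(scale=0,waste_tray=0,sample_tray=0,mat=0,brush=.004,cup=0,jar=0,mug=0,wall_mid=.072,foot_mid=.072,handle_mid=.072,shard_wall=.062,shard_foot=.062,shard_handle=.062)
for c in("top","scene"):
  for n,z in Z.items():
    for r in place_of(c,n)[:3]:
        print(c,n,round(r["p"],2),np.round(r["location"]),np.round(at(c,*r["location"],z)[:2],3))
print(observe()["time"])
E
```

```text
top scale 0.79 [327. 189.] [ 0.514 -0.009]
top waste_tray 0.58 [261. 174.] [0.553 0.166]
top sample_tray 0.94 [400. 204.] [ 0.479 -0.198]
top mat 0.7 [497. 196.] [ 0.503 -0.456]
top brush 0.81 [498. 186.] [ 0.527 -0.456]
top brush 0.39 [312. 220.] [0.433 0.029]
top cup 0.73 [144. 180.] [0.532 0.471]
top cup 0.25 [323. 187.] [0.52  0.003]
top jar 0.93 [462. 122.] [ 0.702 -0.368]
top mug 0.94 [183. 118.] [0.701 0.377]
top wall_mid 0.91 [329. 185.] [ 0.515 -0.011]
top foot_mid 0.79 [340. 154.] [ 0.591 -0.037]
top foot_mid 0.72 [146. 183.] [0.513 0.434]
top handle_mid 0.89 [189. 293.] [0.252 0.318]
top handle_mid 0.8 [307. 217.] [0.434 0.04 ]
top handle_mid 0.68 [240. 268.] [0.31  0.199]
top shard_wall 0.88 [328. 184.] [ 0.519 -0.009]
top shard_foot 0.95 [339. 155.] [ 0.592 -0.035]
top shard_foot 0.52 [464. 123.] [ 0.68  -0.352]
top shard_foot 0.26 [496. 193.] [ 0.501 -0.427]
top shard_handle 0.76 [310. 220.] [0.427 0.035]
top shard_handle 0.66 [244. 268.] [0.312 0.192]
top shard_handle 0.61 [191. 293.] [0.251 0.316]
scene scale 0.57 [314. 224.] [ 0.518 -0.003]
scene waste_tray 0.96 [363
[... 175 characters left out ...]
 [467. 280.] [0.533 0.464]
scene jar 0.74 [172. 234.] [ 0.704 -0.385]
scene mug 0.68 [420. 326.] [0.704 0.375]
scene wall_mid 0.82 [313. 214.] [0.527 0.   ]
scene wall_mid 0.19 [294. 229.] [ 0.594 -0.028]
scene foot_mid 0.63 [295. 229.] [ 0.592 -0.027]
scene handle_mid 0.79 [399. 190.] [0.358 0.208]
scene handle_mid 0.61 [445. 188.] [0.301 0.334]
scene handle_mid 0.55 [334. 194.] [0.441 0.032]
scene shard_wall 0.59 [312. 210.] [ 0.511 -0.01 ]
scene shard_wall 0.59 [264. 193.] [ 0.507 -0.166]
scene shard_foot 0.73 [291. 232.] [ 0.602 -0.036]
scene shard_handle 0.75 [336. 196.] [0.438 0.039]
scene shard_handle 0.66 [400. 194.] [0.363 0.213]
scene shard_handle 0.51 [444. 189.] [0.297 0.333]
1.5
```

View pics/top.png

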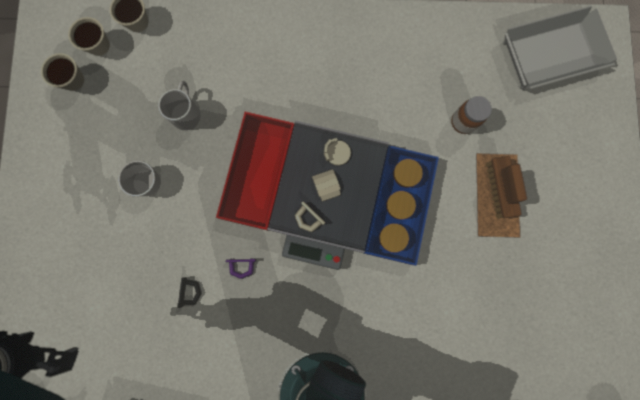

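View pics/scene.png

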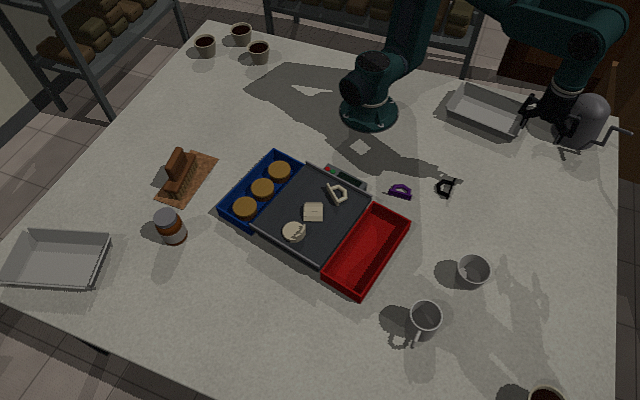

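```bash
cat > fit.py <<'E'
from h import *
from scipy.optimize import minimize
import itertools
def hull(cam,b,p):
    x0,x1,y0,y1,z0,z1=b;c,s=np.cos(p[2]),np.sin(p[2])
    q=[proj(cam,(p[0]+c*x-s*y,p[1]+s*x+c*y,z)) for x,y,z in itertools.product((x0,x1),(y0,y1),(z0,z1))]
    return cv2.convexHull((np.array(q)*16).astype(np.int32))
def render(cam,boxes,p):
    m=np.zeros((400,640),np.uint8)
    for b in boxes: cv2.fillConvexPoly(m,hull(cam,b,p),1,shift=4)
    return m>0
def fit(items,p0,ign={}):
    # items: list of (cam, mask, boxes)
    def cost(p):
        t=0
        for c,m,b in items:
            r=render(c,b,p)
            if c in ign: r=r&~ign[c];m=m&~ign[c]
            t+=1-(r&m).sum()/(r|m).sum()
        return t/len(items)
    p0=np.array(p0);S=np.vstack([p0,p0+[.02,0,0],p0+[0,.02,0],p0+[0,0,.1]])
    r=minimize(cost,p0,method="Nelder-Mead",options=dict(initial_simplex=S,xatol=2e-4,fatol=1e-4))
    return r.x,r.fun
BR=[(-.075,.075,-.022,.022,.004,.04),(-.077,.077,-.023,.023,.04,.059),(-.045,.045,-.012,.012,.059,.124)]
E
python3 - <<'E'
from fit import *
it=[];M={}
for c in("top","scene"):
    capture(c)
    for n in("waste_tray","sample_tray","brush","mat"):
        r=silhouettes(c,n)[0];M[c,n]=r["mask"];print(c,n,r["p"],r["rect"])
R=(-.14,.14,.124,.254,0,.05);B=(-.14,.14,-.254,-.124,0,.05)
for cs in(("top",),("scene",),("top","scene")):
    print(cs)
    print("scale",*fit([(c,M[c,n],[b]) for c in cs for n,b in(("waste_tray",R),("sample_tray",B))],[.516,-.015,-.2]))
    print("brush",*fit([(c,M[c,"brush"],BR) for c in cs],[.515,-.452,.08]))
    print("mat",*fit([(c,M[c,"mat"],[(-.11,.11,-.055,.055,0,.004)]) for c in cs],[.51,-.452,0.],{c:M[c,"brush"] for c in cs}))
print(observe()["time"])
E
```

```text
top waste_tray 0.88 [255.5, 170.3, 77.3, 121.0]
top sample_tray 0.89 [400.1, 205.4, 74.2, 122.9]
top brush 0.88 [506.8, 185.1, 42.6, 65.1]
top mat 0.66 [497.9, 194.8, 42.7, 89.4]
scene waste_tray 0.68 [365.0, 251.9, 92.6, 101.2]
scene sample_tray 0.69 [259.4, 191.4, 88.0, 86.5]
scene brush 0.87 [179.4, 174.3, 34.9, 56.4]
scene mat 0.69 [186.6, 181.0, 62.9, 56.8]
('top',)
scale [ 0.51402295 -0.00981387 -0.22060295] 0.04278875866917764Traceback (most recent call last):
  File "<stdin>", line 11, in <module>
  File "fit.py", line 22, in fit
    r=minimize(cost,p0,method="Nelder-Mead",options=dict(initial_simplex=S,xatol=2e-4,fatol=1e-4))
    res = _minimize_neldermead(fun, x0, args, callback, bounds=bounds,
                               **options)
    fxr = func(xr)
    fx = function(np.copy(x), *(wrapper_args + args))
  File "fit.py", line 17, in cost
    r=render(c,b,p)
  File "fit.py", line 10, in render
    for b in boxes: cv2.fillConvexPoly(m,hull(cam,b,p),1,shift=4)
                                         ~~~~^^^^^^^^^
  File "fit.py", line 6, in hull
    q=[proj(cam,(p[0]+c*x-s*y,p[1]+s*x+c*y,z)) for x,y,z in itertools.product((x0,x1),(y0,y1),(z0,z1))]
       ~~~~^^^^^^^^^^^^^^^^^^^^^^^^^^^^^^^^^^^
  File "h.py", line 11, in proj
    P=camera_params(cam);K=np.array(P["camera_matrix"]);T=np.array(P["extrinsics"]);k=P["k1"]
ValueError: time passes only in moves, steps and waits
```

```bash
sed -i 's/^import numpy as np, cv2/import numpy as np, cv2, functools\ncp=functools.cache(camera_params)/; s/P=camera_params(cam)/P=cp(cam)/' h.py
python3 - <<'E'
from fit import *
M={}
for c in("top","scene"):
    capture(c)
    for n in("waste_tray","sample_tray","brush","mat","shard_wall","shard_foot","shard_handle"):
        for r in silhouettes(c,n):
            if n=="shard_handle" and abs(r["rect"][0]-(309 if c=="top" else 336))>15: continue
            M[c,n]=r["mask"];break
R=(-.14,.14,.124,.254,0,.05);B=(-.14,.14,-.254,-.124,0,.05)
for cs in(("top",),("scene",),("top","scene")):
    print(cs)
    print("scale",*fit([(c,M[c,n],[b]) for c in cs for n,b in(("waste_tray",R),("sample_tray",B))],[.516,-.015,-.2]))
    print("brush",*fit([(c,M[c,"brush"],BR) for c in cs],[.515,-.452,.08]))
    print("mat",*fit([(c,M[c,"mat"],[(-.11,.11,-.055,.055,0,.004)]) for c in cs],[.51,-.452,0.],{c:M[c,"brush"] for c in cs}))
S=fit([(c,M[c,n],[b]) for c in cs for n,b in(("waste_tray",R),("sample_tray",B))],[.516,-.015,-.2])[0]
c_,s_=np.cos(S[2]),np.sin(S[2])
for n in("shard_wall","shard_foot","shard_handle"):
    if("top",n) in M:
        v,u=np.nonzero(M["top",n]);q=np.array([at("top",a,b,.072)[:2]-S[:2] for a,b in zip(u,v)])@np.array([[c_,-s_],[s_,c_]])
        print(n,"scale frame min/max",q.min(0).round(3),q.max(0).round(3))
o=observe();print(o["time"],o["position"],o["tcp_rot"])
E
```

```text
('top',)
scale [ 0.51394794 -0.00996586 -0.22289496] 0.055097583781821724
brush [ 0.51930852 -0.45615558  0.13417118] 0.11386861313868613
mat [ 0.50602839 -0.45644954 -0.0084368 ] 0.06475903614457834
('scene',)
scale [ 0.51276384 -0.00816857 -0.22366729] 0.09805186781489955
brush [ 0.52166388 -0.45571124  0.2549686 ] 0.12888551933282788
mat [ 0.50667356 -0.45461444 -0.02925575] 0.14743589743589747
('top', 'scene')
scale [ 0.51290928 -0.00847229 -0.22367052] 0.07812268166563424
brush [ 0.52070899 -0.45700639  0.21036911] 0.12925515413035504
mat [ 0.50589433 -0.45605849 -0.02028587] 0.10526352422674456
shard_foot scale frame min/max [ 0.055 -0.035] [0.121 0.03 ]
shard_handle scale frame min/max [-0.117 -0.009] [-0.058  0.059]
2.8 [0.16716751 0.52399424 0.24535615] [1.53794082e-01 9.88102918e-01 6.00407788e-05 2.68269291e-05]
```

Emit:
servo_tool(
  gripper=[1, 1, 1, 1, 1, 1, 1, 1],
  translation=[
    [0.028, -0.074, 0],
    [0.028, -0.074, 0],
    [0.028, -0.074, 0],
    [0.028, -0.074, 0],
    [0.028, -0.074, 0],
    [0.028, -0.074, 0],
    [0.028, -0.074, 0],
    [0.028, -0.074, 0],
  ],
  roll=[-0.035, -0.035, -0.035, -0.035, -0.035, -0.035, -0.035, -0.035],
)

```text
time: 3.47
position: [0.2792, 0.2263, 0.2456]
tcp_rot: [0.562, 0.827, 0.001, 0.0]
wrist_force: [1.0, 0.5, -0.2]
opening: 0.085
grip_force: 0.0
```

Emit:
servo_tool(
  gripper=[1, 1, 1, 1, 1, 1, 1, 1],
  translation=[
    [0.028, -0.074, 0],
    [0.028, -0.074, 0],
    [0.028, -0.074, 0],
    [0.028, -0.074, 0],
    [0.028, -0.074, 0],
    [0.028, -0.074, 0],
    [0.028, -0.074, 0],
    [0.028, -0.074, 0],
  ],
  roll=[-0.035, -0.035, -0.035, -0.035, -0.035, -0.035, -0.035, -0.035],
)

```text
time: 4.13
position: [0.3913, -0.0701, 0.2457]
tcp_rot: [0.861, 0.509, 0.001, 0.0]
wrist_force: [1.1, 0.6, -0.9]
opening: 0.085
grip_force: 0.0
```

Emit:
servo_tool(
  gripper=[1, 1, 1, 1, 1, 1, 1, 1],
  translation=[
    [0.028, -0.074, 0],
    [0.028, -0.074, 0],
    [0.028, -0.074, 0],
    [0.028, -0.074, 0],
    [0.028, -0.074, 0],
    [0.028, -0.074, 0],
    [0.028, -0.074, 0],
    [0.028, -0.074, 0],
  ],
  roll=[-0.035, -0.035, -0.035, -0.035, -0.035, -0.035, -0.035, -0.035],
)

```text
time: 4.8
position: [0.5035, -0.366, 0.2452]
tcp_rot: [0.996, 0.094, 0.0, -0.0]
wrist_force: [0.4, 0.4, -0.1]
opening: 0.0856
grip_force: 0.0
```

Emit:
servo_tool(
  gripper=[1, 1, 1, 1, 1],
  translation=[
    [0.012, -0.062, 0.027],
    [0.012, -0.062, 0.027],
    [0.012, -0.062, 0.027],
    [0, 0, 0],
    [0, 0, 0],
  ],
  roll=[0, 0, 0, 0, 0],
)

```text
time: 5.22
position: [0.5211, -0.4589, 0.2851]
tcp_rot: [0.995, 0.096, -0.0, -0.0]
wrist_force: [-0.0, 0.5, 0.3]
opening: 0.0852
grip_force: 0.0
```

Run:
```python
from fit import *
o=observe();print(o["time"],o["position"],o["tcp_rot"],o["q"])
im=capture("wrist");cv2.imwrite("pics/w1.png",im[:,:,::-1])
mb=silhouettes("wrist","brush");mm=silhouettes("wrist","mat")
print([(r["p"],r["rect"]) for r in mb+mm])
np.save("mb.npy",mb[0]["mask"]);
print("brush",*fit([("wrist",mb[0]["mask"],BR)],[.52,-.456,.17]))
if mm: print("mat",*fit([("wrist",mm[0]["mask"],[(-.11,.11,-.055,.055,0,.004)])],[.506,-.456,0.],{"wrist":mb[0]["mask"]}))
```

```text
5.2167 [ 0.52111873 -0.45893222  0.28510897] [ 9.95411920e-01  9.56822729e-02 -5.36800079e-05 -9.80944023e-05] [-8.03648256e-01  4.20789134e-01  8.85480521e-01  3.93408564e-05
  1.83554339e+00  5.75500610e-01]
[(0.78, [318.0, 159.4, 44.4, 130.8]), (0.75, [317.1, 162.3, 106.6, 169.7])]
brush [ 0.52003146 -0.45280277  0.17219057] 0.040981983765590924
mat [ 0.50599568 -0.450981   -0.01095355] 0.023211807745679325
```

View pics/w1.png

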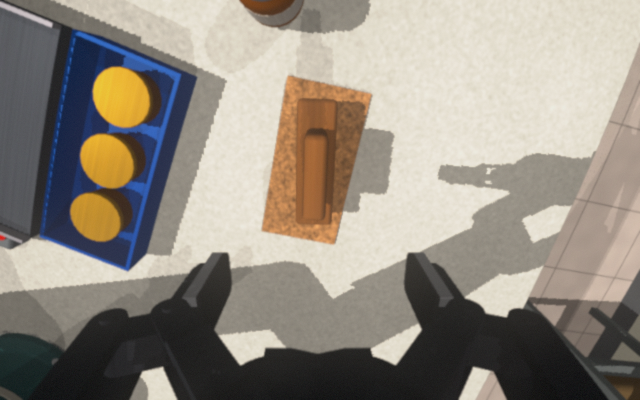

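Emit:
servo_tool(
  gripper=[1, 1, 1, 1, 1, 1, 1, 1],
  translation=[
    [-0.002, 0.011, -0.06],
    [0, 0, -0.06],
    [0, 0, -0.06],
    [0, 0, -0.06],
    [0, 0, -0.06],
    [0, 0, -0.06],
    [0, 0, -0.034],
    [0, 0, 0],
  ],
  roll=[-0.006, 0, 0, 0, 0, 0, 0, 0],
)

```text
time: 6.03
position: [0.5176, -0.4472, 0.0825]
tcp_rot: [0.996, 0.088, -0.004, -0.005]
wrist_force: [-0.2, -1.4, -0.8]
opening: 0.0856
grip_force: 0.0
```

Emit:
servo_tool(
  gripper=[-1, -1, -1, -1, -1, -1, -1, -1],
  translation=[
    [0, 0, 0],
    [0, 0, 0],
    [0, 0, 0],
    [0, 0, 0],
    [0, 0, 0],
    [0, 0, 0],
    [0, 0, 0],
    [0, 0, 0],
  ],
  roll=[0, 0, 0, 0, 0, 0, 0, 0],
  grip_force=90,
)

```text
time: 6.7
position: [0.5208, -0.4523, 0.0908]
tcp_rot: [0.996, 0.087, 0.001, 0.001]
wrist_force: [-0.0, 0.5, 5.8]
opening: 0.0232
grip_force: 88.8
```

Emit:
servo_tool(
  gripper=[-1, -1, -1, -1, -1, -1, -1, -1],
  translation=[
    [0, 0, 0.06],
    [0, 0, 0.08],
    [0, 0, 0.08],
    [0, 0, 0.08],
    [0.0038, 0.0756, 0],
    [0.0038, 0.0756, 0],
    [0.0038, 0.0756, 0],
    [0.0038, 0.0756, 0],
  ],
  roll=[0, 0, 0, 0, -0.014, -0.014, -0.014, -0.014],
)

```text
time: 7.37
position: [0.5271, -0.2986, 0.2373]
tcp_rot: [1.0, -0.002, -0.001, -0.001]
wrist_force: [0.8, 0.5, -1.9]
opening: 0.0232
grip_force: 89.6
```

Emit:
servo_tool(
  gripper=[-1, -1, -1, -1, -1, -1, -1, -1],
  translation=[
    [0.0038, 0.0756, 0],
    [0.0038, 0.0756, 0],
    [0.0038, 0.0756, 0],
    [0.0038, 0.0756, 0],
    [0.0038, 0.0756, 0],
    [0, 0, 0],
    [0, 0, 0],
    [0, 0, 0],
  ],
  roll=[-0.014, -0.014, -0.014, -0.014, -0.014, 0, 0, 0],
)

```text
time: 8.03
position: [0.5369, -0.1113, 0.2378]
tcp_rot: [0.994, -0.11, -0.001, 0.0]
wrist_force: [-0.3, -0.2, -3.0]
opening: 0.0229
grip_force: 89.7
```

Run:
```python
from fit import *
o=observe();print(o["time"],o["position"],o["tcp_rot"],o["opening"])
im=capture("top")[100:280,200:460];cv2.imwrite("pics/t2.png",cv2.resize(im,None,fx=3,fy=3,interpolation=3)[:,:,::-1])
S=[.513,-.009,-.223];c,s=np.cos(S[2]),np.sin(S[2])
p=o["position"]
for cam in("top",):
  for n in("wall_mid","foot_mid","handle_mid"):
    for r in place_of(cam,n):
        q=at(cam,*r["location"],.072)[:2]-S[:2];print(cam,n,round(r["p"],2),(c*q[0]+s*q[1]).round(3),(-s*q[0]+c*q[1]).round(3))
q=p[:2]-S[:2];print("tcp in scale",c*q[0]+s*q[1],-s*q[0]+c*q[1])
```

```text
8.0333 [ 0.53686175 -0.11125759  0.23784693] [ 9.93958975e-01 -1.09747551e-01 -9.86373026e-04  2.42326231e-04] 0.02293371509528882
top wall_mid 0.58 0.003 0.003
top foot_mid 0.79 0.08 -0.015
top handle_mid 0.96 -0.325 0.268
top handle_mid 0.89 -0.089 0.03
top handle_mid 0.65 -0.242 0.157
tcp in scale 0.04588581223610374 -0.0944483518979137
```

View pics/t2.png

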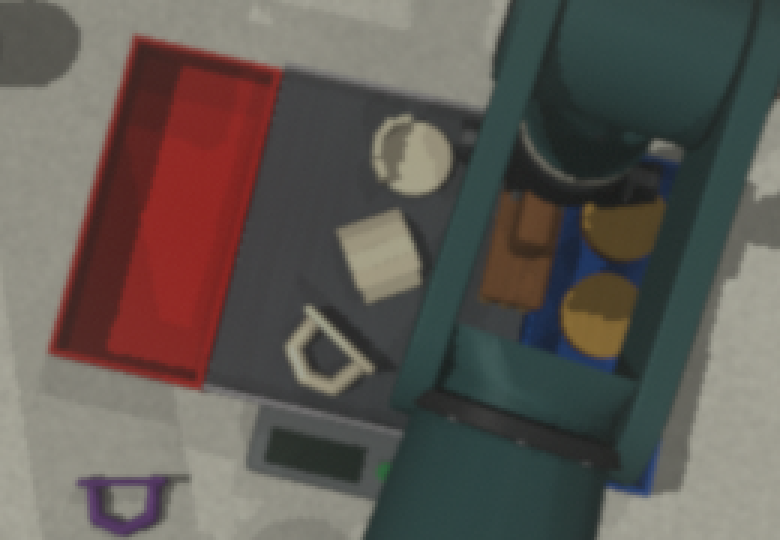

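Emit:
servo_tool(
  gripper=[-1, -1, -1, -1, -1, -1],
  translation=[
    [0.001, 0, -0.056],
    [0, 0, -0.056],
    [0, 0, -0.046],
    [0, 0, -0.012],
    [0, 0, 0],
    [0, 0, 0],
  ],
  roll=[-0.001, 0, 0, 0, 0, 0],
)

```text
time: 8.73
position: [0.5382, -0.1121, 0.1546]
tcp_rot: [0.994, -0.112, 0.001, 0.0]
wrist_force: [0.9, -0.7, -2.1]
opening: 0.0228
grip_force: 89.8
```

Emit:
servo_tool(
  gripper=[-1, -1, -1, -1, -1, -1, -1, -1],
  translation=[
    [0.0044, 0.0195, -0.006],
    [0.0044, 0.0195, 0],
    [0.0044, 0.0195, 0],
    [0.0044, 0.0195, 0],
    [0.0044, 0.0195, 0],
    [0.0044, 0.0195, 0],
    [0.0044, 0.0195, 0],
    [0.0044, 0.0195, 0],
  ],
  roll=[0, 0, 0, 0, 0, 0, 0, 0],
)

```text
time: 9.4
position: [0.5556, -0.0322, 0.1509]
tcp_rot: [0.994, -0.112, 0.0, 0.0]
wrist_force: [0.6, -1.4, -1.4]
opening: 0.0232
grip_force: 89.9
```

Run:
```python
from fit import *
im=capture("scene")[140:320,200:460];cv2.imwrite("pics/s3.png",cv2.resize(im,None,fx=3,fy=3,interpolation=3)[:,:,::-1])
```

```text
(no output)
```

View pics/s3.png

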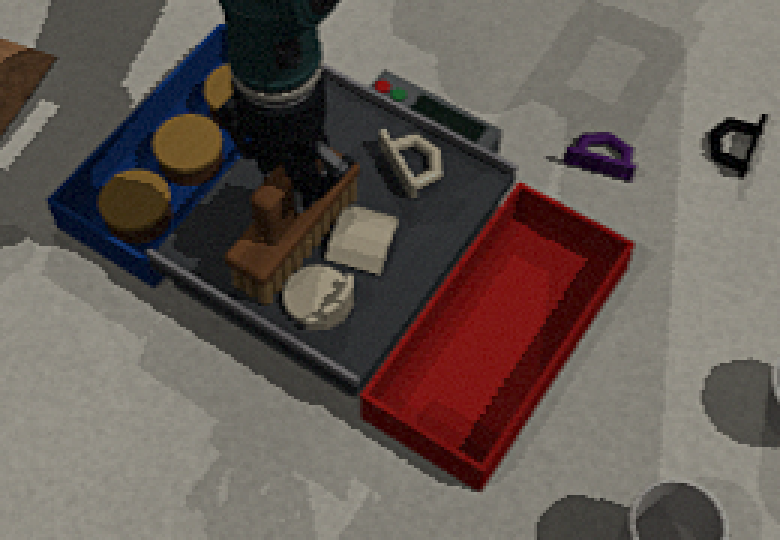

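Emit:
servo_tool(
  gripper=[-1, -1, -1, -1, -1, -1, -1, -1],
  translation=[
    [0.0044, 0.0195, 0],
    [0.0044, 0.0195, 0],
    [0.0044, 0.0195, 0],
    [0.0044, 0.0195, 0],
    [0.0044, 0.0195, 0],
    [0.0044, 0.0195, 0],
    [0.0044, 0.0195, 0],
    [0.0044, 0.0195, 0],
  ],
  roll=[0, 0, 0, 0, 0, 0, 0, 0],
)

```text
time: 10.12
position: [0.5732, 0.0457, 0.1509]
tcp_rot: [0.994, -0.112, 0.0, 0.0]
wrist_force: [-1.2, -0.8, -2.1]
opening: 0.0231
grip_force: 89.9
```

Emit:
servo_tool(
  gripper=[-1, -1, -1, -1, -1, -1, -1, -1],
  translation=[
    [0.0044, 0.0195, 0],
    [0.0044, 0.0195, 0],
    [0.0044, 0.0195, 0],
    [0.0044, 0.0195, 0],
    [0.0044, 0.0195, 0],
    [0.0044, 0.0195, 0],
    [0.0044, 0.0195, 0],
    [0, 0, 0],
  ],
  roll=[0, 0, 0, 0, 0, 0, 0, 0],
)

```text
time: 10.78
position: [0.5886, 0.115, 0.1507]
tcp_rot: [0.994, -0.111, -0.0, -0.0]
wrist_force: [0.8, 0.6, -2.2]
opening: 0.0234
grip_force: 89.9
```

Run:
```python
from fit import *
im=capture("scene")[140:320,200:460];cv2.imwrite("pics/s4.png",cv2.resize(im,None,fx=3,fy=3,interpolation=3)[:,:,::-1])
```

```text
(no output)
```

View pics/s4.png

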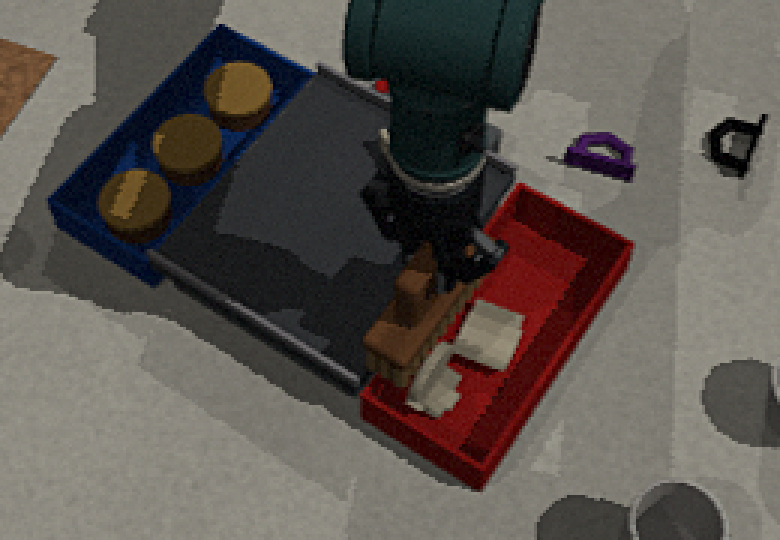

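Emit:
servo_tool(
  gripper=[-1, -1, -1, -1, -1, -1, -1, -1],
  translation=[
    [0.0044, 0.0195, 0],
    [0.0044, 0.0195, 0],
    [0.0044, 0.0195, 0],
    [0, 0, 0],
    [0, 0, 0.07],
    [0, 0, 0.07],
    [-0.016, -0.0705, 0.03],
    [-0.016, -0.0705, 0],
  ],
  roll=[0, 0, 0, 0, 0, 0, 0, 0],
)

```text
time: 11.5
position: [0.5813, 0.0727, 0.2422]
tcp_rot: [0.994, -0.11, 0.006, -0.001]
wrist_force: [0.5, -1.6, -1.8]
opening: 0.0228
grip_force: 89.9
```

Run:
```python
from fit import *
o=observe();print(o["time"],o["position"])
im=capture("scene")[140:320,200:460];cv2.imwrite("pics/s5.png",cv2.resize(im,None,fx=3,fy=3,interpolation=3)[:,:,::-1])
```

```text
11.5 [0.58126233 0.07272401 0.24218436]
```

View pics/s5.png

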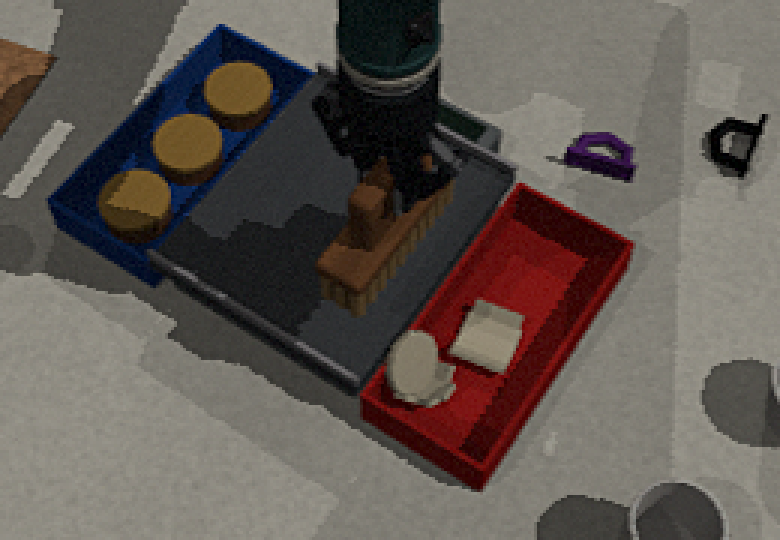

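Emit:
servo_tool(
  gripper=[-1, -1, -1, -1, -1, -1, -1, -1],
  translation=[
    [-0.0427, -0.0467, 0],
    [-0.0427, -0.0467, 0],
    [-0.0427, -0.0467, 0],
    [-0.0427, -0.0467, 0],
    [-0.0427, -0.0467, 0],
    [-0.0427, -0.0467, 0],
    [0, 0, 0],
    [0, 0, 0],
  ],
  roll=[0, 0, 0, 0, 0, 0, 0, 0],
)

```text
time: 12.22
position: [0.4501, -0.0692, 0.236]
tcp_rot: [0.994, -0.113, 0.0, -0.0]
wrist_force: [0.8, 0.6, -3.1]
opening: 0.023
grip_force: 90.3
```

Emit:
servo_tool(
  gripper=[-1, -1, -1, -1, -1, -1],
  translation=[
    [0, 0, -0.056],
    [0, 0, -0.056],
    [0, 0, -0.046],
    [0, 0, -0.01],
    [0, 0, 0],
    [0, 0, 0],
  ],
  roll=[0, 0, 0, 0, 0, 0],
)

```text
time: 12.72
position: [0.4518, -0.068, 0.1526]
tcp_rot: [0.994, -0.111, 0.001, -0.0]
wrist_force: [0.2, -0.1, -1.3]
opening: 0.0231
grip_force: 90.2
```

Emit:
servo_tool(
  gripper=[-1, -1, -1, -1, -1, -1, -1, -1],
  translation=[
    [0.0044, 0.0195, -0.003],
    [0.0044, 0.0195, 0],
    [0.0044, 0.0195, 0],
    [0.0044, 0.0195, 0],
    [0.0044, 0.0195, 0],
    [0.0044, 0.0195, 0],
    [0.0044, 0.0195, 0],
    [0.0044, 0.0195, 0],
  ],
  roll=[0, 0, 0, 0, 0, 0, 0, 0],
)

```text
time: 13.38
position: [0.4686, 0.0108, 0.1503]
tcp_rot: [0.994, -0.112, -0.0, 0.0]
wrist_force: [-0.6, 0.0, -2.0]
opening: 0.0231
grip_force: 90.2
```

Emit:
servo_tool(
  gripper=[-1, -1, -1, -1, -1, -1, -1, -1],
  translation=[
    [0.0044, 0.0195, 0],
    [0.0044, 0.0195, 0],
    [0.0044, 0.0195, 0],
    [0.0044, 0.0195, 0],
    [0.0044, 0.0195, 0],
    [0.0044, 0.0195, 0],
    [0.0044, 0.0195, 0],
    [0.0044, 0.0195, 0],
  ],
  roll=[0, 0, 0, 0, 0, 0, 0, 0],
)

```text
time: 14.05
position: [0.4863, 0.0886, 0.1503]
tcp_rot: [0.994, -0.112, 0.0, -0.0]
wrist_force: [-0.7, -1.1, -3.7]
opening: 0.0232
grip_force: 90.2
```

Emit:
servo_tool(
  gripper=[-1, -1, -1, -1, -1, -1, -1],
  translation=[
    [0.0044, 0.0195, 0],
    [0.0044, 0.0195, 0],
    [0.0044, 0.0195, 0],
    [0.0044, 0.0195, 0],
    [0.0044, 0.0195, 0],
    [0.0044, 0.0195, 0],
    [0, 0, 0],
  ],
  roll=[0, 0, 0, 0, 0, 0, 0],
)

```text
time: 14.63
position: [0.4996, 0.148, 0.1503]
tcp_rot: [0.994, -0.111, 0.0, -0.001]
wrist_force: [-0.1, 0.0, -3.1]
opening: 0.0227
grip_force: 90.2
```

Run:
```python
from fit import *
im=capture("scene")[140:320,200:460];cv2.imwrite("pics/s6.png",cv2.resize(im,None,fx=3,fy=3,interpolation=3)[:,:,::-1])
```

```text
(no output)
```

View pics/s6.png

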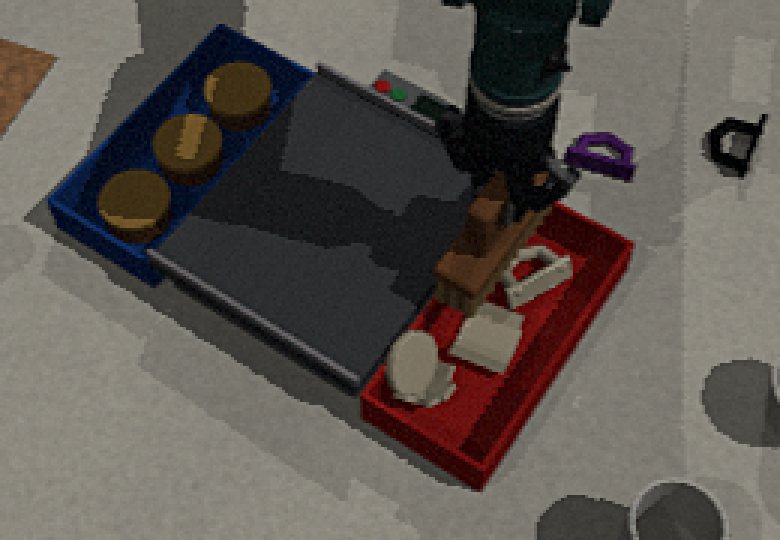

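Emit:
servo_tool(
  gripper=[-1, -1, -1, -1, -1, -1, -1, -1],
  translation=[
    [0, 0, 0.07],
    [0, 0, 0.07],
    [-0.0, -0.07, 0.03],
    [-0.0, -0.08, 0],
    [0, -0.08, 0],
    [0, -0.08, 0],
    [0, -0.08, 0],
    [0, 0, 0],
  ],
  roll=[0, 0, 0, 0, 0, 0, 0, 0],
)

```text
time: 15.35
position: [0.4987, -0.0564, 0.2353]
tcp_rot: [0.993, -0.116, 0.0, 0.003]
wrist_force: [1.2, 0.5, -2.5]
opening: 0.0232
grip_force: 90.4
```

Run:
```python
from fit import *
o=observe();print(o["time"],o["position"])
a=capture("scene")[180:320,300:440];b=capture("top")[100:240,205:345]
cv2.imwrite("pics/s7.png",cv2.resize(np.hstack([a,b]),(800,400),interpolation=3)[:,:,::-1])
S=[.513,-.009,-.223];c,s=np.cos(S[2]),np.sin(S[2])
for n in("wall_mid","foot_mid","handle_mid"):
  R={}
  for cam in("scene","top"):
    for r in place_of(cam,n):
      q=at(cam,*r["location"],.025)[:2]-S[:2];x,y=c*q[0]+s*q[1],-s*q[0]+c*q[1]-.189
      if abs(x)<.16 and abs(y)<.09: R.setdefault(cam,ray(cam,*r["location"]));print(cam,n,r["p"],x.round(3),y.round(3))
  if len(R)==2:
    A=np.zeros((3,3));bb=np.zeros(3)
    for o_,d in R.values():
        d=d/np.linalg.norm(d);m=np.eye(3)-np.outer(d,d);A+=m;bb+=m@o_
    X=np.linalg.solve(A,bb);q=X[:2]-S[:2];print(n,"tri",(c*q[0]+s*q[1]).round(3),(-s*q[0]+c*q[1]-.189).round(3),X[2].round(3))
```

```text
15.35 [ 0.49867778 -0.05636293  0.23527911]
scene wall_mid 0.64 0.021 -0.01
top wall_mid 0.75 0.01 -0.015
top wall_mid 0.22 -0.081 -0.013
wall_mid tri 0.013 -0.013 0.009
scene foot_mid 0.59 0.075 -0.046
top foot_mid 0.79 0.076 -0.044
top foot_mid 0.4 -0.002 -0.009
foot_mid tri 0.076 -0.045 0.028
scene handle_mid 0.77 -0.057 -0.013
top handle_mid 0.88 -0.073 -0.017
handle_mid tri -0.07 -0.016 0.003
```

View pics/s7.png

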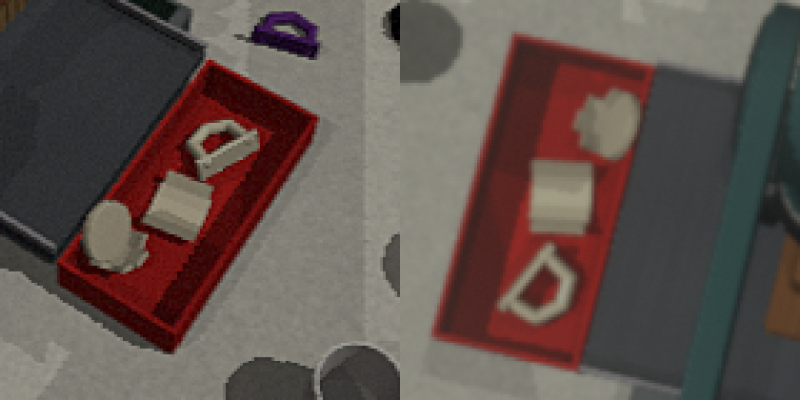

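Emit:
servo_tool(
  gripper=[-1, -1, -1, -1, -1, -1, -1, -1],
  translation=[
    [0.0015, -0.0793, 0],
    [0.0015, -0.0793, 0],
    [0.0015, -0.0793, 0],
    [0.0015, -0.0793, 0],
    [0.0015, -0.0793, 0],
    [0.0015, -0.0793, 0],
    [0.0015, -0.0793, 0],
    [0.0015, -0.0793, 0],
  ],
  roll=[0.008, 0.008, 0.008, 0.008, 0.008, 0.008, 0.008, 0.008],
)

```text
time: 16.42
position: [0.5057, -0.367, 0.2353]
tcp_rot: [1.0, -0.01, 0.0, 0.0]
wrist_force: [1.3, 0.7, -1.9]
opening: 0.0232
grip_force: 90.5
```

Emit:
servo_tool(
  gripper=[-1, -1, -1, -1, -1, -1, -1],
  translation=[
    [0.0015, -0.0793, 0],
    [0.0015, -0.075, 0],
    [0, 0, -0.06],
    [0, 0, -0.08],
    [0, 0, -0.06],
    [0, 0, 0],
    [0, 0, 0],
  ],
  roll=[0, 0, 0, 0, 0, 0, 0],
)

```text
time: 17.0
position: [0.5063, -0.4413, 0.1323]
tcp_rot: [1.0, -0.011, -0.002, -0.002]
wrist_force: [-0.6, 0.0, -0.7]
opening: 0.0229
grip_force: 90.4
```

Emit:
servo_tool(
  gripper=[-1, -1, -1, -1, -1, -1, -1],
  translation=[
    [0, -0.022, -0.03],
    [0, 0, -0.03],
    [0, 0, -0.01],
    [0, 0, -0.004],
    [0, 0, 0],
    [0, 0, 0],
    [0, 0, 0],
  ],
  roll=[0, 0, 0, 0, 0, 0, 0],
)

```text
time: 17.58
position: [0.5075, -0.4548, 0.1001]
tcp_rot: [1.0, -0.011, 0.001, 0.001]
wrist_force: [0.4, 0.3, -1.8]
opening: 0.0231
grip_force: 90.6
```

Emit:
servo_tool(
  gripper=[-1, -1, -1, -1, -1, -1, -1],
  translation=[
    [0, 0, -0.006],
    [0, 0, -0.006],
    [0, 0, -0.004],
    [0, 0, -0.002],
    [0, 0, 0],
    [0, 0, 0],
    [0, 0, 0],
  ],
  roll=[0, 0, 0, 0, 0, 0, 0],
)

```text
time: 18.17
position: [0.5071, -0.4543, 0.0908]
tcp_rot: [1.0, -0.011, 0.001, 0.0]
wrist_force: [0.7, 1.9, 6.0]
opening: 0.0233
grip_force: 91.7
```

Emit:
servo_tool(
  gripper=[1, 1, 1, 1, 1, 1, 1, 1],
  translation=[
    [0, 0, 0],
    [0, 0, 0],
    [0, 0, 0],
    [0, 0, 0],
    [0, 0, 0],
    [0, 0, 0],
    [0, 0, 0],
    [0, 0, 0],
  ],
  roll=[0, 0, 0, 0, 0, 0, 0, 0],
)

```text
time: 18.83
position: [0.5068, -0.4542, 0.0892]
tcp_rot: [1.0, -0.011, -0.0, -0.0]
wrist_force: [-0.2, -0.1, 0.7]
opening: 0.0856
grip_force: 0.0
```

Emit:
servo_tool(
  gripper=[1, 1, 1, 1, 1, 1, 1, 1],
  translation=[
    [0, 0, 0.03],
    [0, 0, 0.06],
    [0, 0, 0.08],
    [0, 0, 0.08],
    [0, 0, 0.08],
    [0, 0, 0.07],
    [0, 0, 0],
    [0, 0, 0],
  ],
  roll=[0, 0, 0, 0, 0, 0, 0, 0],
)

```text
time: 19.5
position: [0.5076, -0.455, 0.2942]
tcp_rot: [1.0, -0.011, 0.003, 0.003]
wrist_force: [0.4, -0.0, -0.8]
opening: 0.085
grip_force: 0.0
```

Run:
```python
from fit import *
im=capture("wrist");cv2.imwrite("pics/w8.png",im[:,:,::-1])
mb=silhouettes("wrist","brush")[0]["mask"];mm=silhouettes("wrist","mat")[0]["mask"]
print("brush",*fit([("wrist",mb,BR)],[.507,-.454,0.]))
print("mat",*fit([("wrist",mm,[(-.11,.11,-.055,.055,0,.004)])],[.506,-.453,0.],{"wrist":mb}))
capture("scene")
for n,z in(("cup",0),("jar",0),("mug",0),("foot_mid",.028),("wall_mid",.02),("handle_mid",.02)):
    for r in place_of("scene",n)[:2]: print(n,r["p"],at("scene",*r["location"],z)[:2].round(3))
```

```text
brush [ 0.50374838 -0.45180763 -0.00631859] 0.06197352587244287
mat [ 0.50237743 -0.45131356 -0.01137435] 0.06213053444323802
cup 0.59 [0.529 0.467]
jar 0.66 [ 0.709 -0.377]
mug 0.97 [0.711 0.377]
mug 0.23 [ 0.5   -0.454]
foot_mid 0.79 [0.613 0.119]
wall_mid 0.88 [0.573 0.163]
handle_mid 0.77 [0.315 0.206]
handle_mid 0.76 [0.485 0.173]
```

View pics/w8.png

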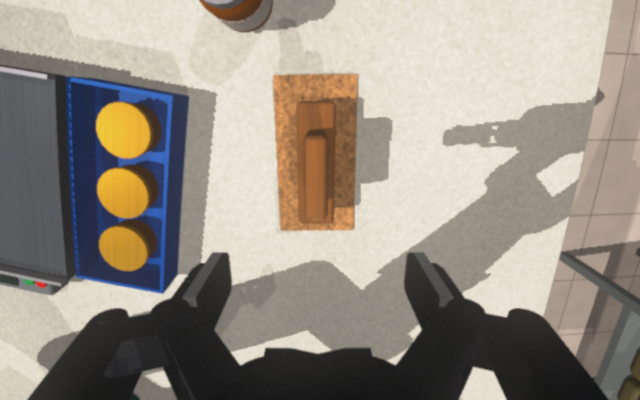

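The wrist picture shows the brush upright at about (316,160), central on the mat, with the gripper clear of it.

```bash
python3 -c "
from plant import *
print(close_job())"
```

```text
the job is handed in; nothing more can be done
None
```

I swept all three pieces into the red waste tray, stood the brush back within about 2 mm of the mat's centre, and handed the job in at about 20 s; the hand-in returned no verdict. The foot piece leans against the tray's near wall, but its middle measured inside the limits, and the cup, jar and mug measured within about 1 cm of where they started.

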